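Gauge the empty pin socket and fit the matching board support pin

ROBOT

A 7-joint arm with a two-finger parallel gripper is mounted at the origin on the work surface. World frame = base frame: x ahead of the robot, y to its left, z up, the work surface at z = 0. Lengths are in m, angles in rad, forces in N, time in s.
With the tool pointing down it reaches from about 0.425 to 0.95 m from the base axis. Payload 16.7 kg.
Tool frame: the origin (TCP) lies on the centre line of the jaws, within the pads' length; the fingertips stand 25 mm ahead of it and the grasp point (between the pads) lies 6 mm ahead of it; z points along the fingers, y is the line along which they close (so a half turn about z gives the same grasp; the last joint's range is limited). The gripper opens to 94 mm and grips with 3 to 60 N. Pads are 16 mm wide; open, the fingers measure 119 mm over their backs; the gripper's body (75 mm by 177 mm) begins 78 mm behind the grasp point.
Start: joints at [-1.321, 0.426, 0.074, 1.606, -0.034, 1.111, -0.067], TCP at [0.263, 0.622, 0.23] pointing down, gripper open.
Joint ranges: [-2.85, 2.85], [-0.5, 2.14], [-1.23, 1.37], [0.21, 2.46], [-1.02, 4.16], [0.16, 2.05], [-2.73, 2.73]. Speed limits (rad/s): [1.89, 1.89, 2.39, 2.39, 3.01, 3.01, 3.01].

INTERFACE

Orientations are given as a 3x3 rotation matrix whose columns are the frame's x, y, z axes.
In Python, from plant import monitor, optics, arm gives the robot as it stands.
- The arm moves only by the tool drive_tool, never from a script. Its argument "moves" is a list that holds one entry, the list of rows, each a list of 5 numbers: the closure, from 0 (fully open) to 1 (shut), then the shift along the tool's x, y, z in cm, then the turn about the tool's z in rad. In form: [[[jaw, tx, ty, tz, twist], ...]]. A call has 1 to 20 rows; each row is the pose to reach, as a shift and turn from the pose commanded when the call began, along the tool's axes at that moment; what a row does not reach only later rows make up. A row lasts 1/10 s, in which the tool goes at most 50 mm and 8.59 degrees, less where a joint would pass 70% of its speed; a pose out of reach is approached as far as the arm can. A call with a gripper value outside its range is refused whole. The fingers move at their own pace and stop on an object; "grip_force" is the grip in N (left out, the last holds). Time passes only in rows, so rows that repeat a pose let the fingers close. It gives the time, the measured TCP pose, the force, the opening and the grip force at its end, in the units of the state.
- monitor.get_state(): the state, without advancing time (a new reading comes with each control period).
- optics.snapshot(name): name is "scene" or "top" or "wrist"; returns a dict with "pixels" (384x512x3 uint8, red, green, blue), "fov_y" (degrees; the focal length in pixels is half the picture's height over the tangent of half this angle, whatever the lens; pixels are square), "cx", "cy" (the principal point, pixels), "cam_to_world" (4x4, takes a point from camera to world coordinates). Camera axes: x right, y up, looking along -z (the intrinsics and any distortion apply to the point x, -y, -z); pixel columns grow to the right and rows downward; lengths in m; the calibration is good to about 2 mm. The wrist camera is an equidistant fisheye: a pixel r from the principal point sees the ray r / f radians off the axis. A picture is of the moment at which its call begins. There is no depth.
- arm.hand_in(): hands the job in; it is judged then, once.
The state is a dict: "time": time; "joints": joint angles; "joint_vel": joint speeds; "joint_efforts": joint torques, N m; "ee_pos": TCP position; "tcp_rot": TCP orientation; "contact_force": force on the tool from outside, world axes, zero at the start; "ft_torque": the same for the moment, N m; "width": finger opening in m; "gripper_force": force on a finger pad.
Only numpy, scipy, OpenCV 4.12 (cv2) and the standard library are available. Lean on these libraries where they do the work, as an engineer would, in place of code of your own. Each camera call takes 0.05 s, during which the arm holds its last target. There are 200 camera calls.

TASK

Three of the four support pins of the board rest are in place, but its empty socket was drilled by hand and nobody noted how deep. Take the depth rod from its stand, feel for the bottom of the empty socket with it, resting it on the bottom lightly for a moment, and hang the rod back in its stand; then take from the wooden rack the one pin that will stand level with the other three and lower it gently until it is fully home before letting go. Do not force the rod or the pin, leave the two other pins standing in the rack, and leave everything else where it is.

Things in the scene. Friction and masses are not known exactly. Their poses are not given: they have to be found in the camera images.
- board_rest: Fixed board rest: aluminium plate 160 x 130 x 10 mm with four square white plastic columns 30 x 30 mm at its corners (60 mm along its x and 45 mm along its y from the centre), column tops 60 mm above the table. Three columns carry a fixed upright steel pin, 12 mm thick, whose flat top stands 40 mm above the column (100 mm above the table) with a 4 mm nipple on it; the fourth, at (-60, +45) mm, is the empty socket. Origin: centre of its underside, z up.
- socket_mouth (a point): Centre of the mouth of the empty socket, level with the top of its column, 60 mm above the table; axes as the board rest's, z up. The socket is a straight blind bore 13 mm wide with a rigid flat bottom, either 20, 27 or 34 mm deep below this point (differs from time to time). A pin fits it with 1 mm of play. It is spoilt by a push of more than 20 N.
- depth_rod: Loose depth rod, about 50 g, hanging upright in its stand: a plain steel shaft 6 mm thick and 56 mm long, above it a flange 20 mm wide and 4 mm thick (56 to 60 mm above the tip), above that an orange round handle 14 mm thick and 48 mm long (60 to 108 mm above the tip), to be gripped. Origin: the flat tip of the shaft, at its lower end; z runs along the rod to the handle.
- rod_tip (a point): The depth rod's tip (same point as its origin).
- rod_stand: Fixed stand of the depth rod: steel foot 70 x 70 x 8 mm with a black square column 32 x 32 mm, top 66 mm above the table, with a 10 mm hole down its middle, 58 mm deep. The rod hangs in it with its flange lying on the column's top, its tip then 10 mm above the table. Origin: centre of its underside.
- stand_mouth (a point): Centre of the mouth of the stand's hole, 66 mm above the table.
- pin_rack: Fixed wooden rack 52 x 164 x 30 mm, long side along its y, with three holes 14 mm wide and 18 mm deep in a row along y, 52 mm apart (at -52, 0 and +52 mm). The three loose pins stand in them in any order, their feet 12 mm above the table. Origin: centre of its underside.
- pin_short: Loose round steel pin, 12 mm thick, about 55 g, 60 mm from its foot to its flat top, with a nipple 4 mm wide and 4 mm high on the top and a yellow band 4 to 10 mm below the top, which is of the same colour; foot bevelled 2 mm. Standing on the bottom of a socket 20 mm deep its top is 40 mm above the mouth. Starts upright in one of the rack's holes. Origin: centre of its foot, z up along the pin.
- pin_short_top (a point): Centre of the flat top of pin_short (under its nipple), 60 mm above its foot.
- pin_mid: Loose round steel pin, 12 mm thick, about 55 g, 67 mm from its foot to its flat top, with a nipple 4 mm wide and 4 mm high on the top and a blue band 4 to 10 mm below the top, which is of the same colour; foot bevelled 2 mm. Standing on the bottom of a socket 27 mm deep its top is 40 mm above the mouth. Starts upright in one of the rack's holes. Origin: centre of its foot, z up along the pin.
- pin_mid_top (a point): Centre of the flat top of pin_mid (under its nipple), 67 mm above its foot.
- pin_long: Loose round steel pin, 12 mm thick, about 55 g, 74 mm from its foot to its flat top, with a nipple 4 mm wide and 4 mm high on the top and a red band 4 to 10 mm below the top, which is of the same colour; foot bevelled 2 mm. Standing on the bottom of a socket 34 mm deep its top is 40 mm above the mouth. Starts upright in one of the rack's holes. Origin: centre of its foot, z up along the pin.
- pin_long_top (a point): Centre of the flat top of pin_long (under its nipple), 74 mm above its foot.
- circuit_board: Small green circuit board with components, 100 x 80 mm, up to 15 mm high, lying loose; origin under its centre. Leave alone.
- tweezers: Black anti-static tweezers, 143 mm long, 10 mm high, lying loose along their x. Leave alone.
- solder_spool: Yellow and silver solder spool, 56 mm wide, 40 mm high, standing loose. Leave alone.
- screwdriver: Screwdriver, 160 mm long, lying loose along its x. Leave alone.
There are look-alikes about, which are no part of the job. Of the things that look like the depth_rod, the smaller one is meant. What is shaped like the rod_stand but white is not meant.

How it is judged:
By the outcome, as a careful person would: the job done as asked, in the order asked, and still so for the second after the job is handed in, with the robot touching nothing.
It also fails if it takes over 64 s, if anything falls off the work surface, if the arm or the gripper's body presses on something with over 40 N, if the wrist force passes 120 N, or if a joint passes its speed limit or range.

## Working session

There is one attempt and no reset: what is moved stays moved. The work goes in short steps, Python scripts to look and compute and a tool call to move; the robot and the scene stay as the last step left them, time stands still between calls to the robot, and variables do not carry over. Pictures are saved under pics/ and viewed, at most 13 in all, crops included, and the job is handed in when it is done.

Besides the shell and the picture viewer there is one more tool, called after "Call:" as name(argument=value, ...), one argument or row to a line, values as JSON. drive_tool: Moves the arm, as the interface text tells. Its arguments: {"type":"object","properties":{"moves":{"type":"array","items":{"type":"array","items":{"type":"array","items":{"type":"number"}}}},"grip_force":{"type":"number"}},"required":["moves"]}

```bash
mkdir -p pics; ls; cat > h.py <<'E'
import numpy as np, cv2
from plant import monitor, optics, arm
def snap(n, f=None):
    s=optics.snapshot(n)
    s={k:(np.array(v) if k in('pixels','cam_to_world') else v) for k,v in s.items()}
    s['name']=n
    if f: cv2.imwrite('pics/'+f,s['pixels'][:,:,::-1]); np.save('pics/'+f+'.npy',s,allow_pickle=True)
    return s
def ray(s,u,v):
    f=s['pixels'].shape[0]/2/np.tan(np.radians(s['fov_y'])/2)
    x,y=u-s['cx'],v-s['cy']
    if s['name']=='wrist':
        r=np.hypot(x,y); t=r/f; k=np.sin(t)/max(r,1e-9); d=np.array([x*k,-y*k,-np.cos(t)])
    else: d=np.array([x/f,-y/f,-1])
    T=s['cam_to_world']; return T[:3,3],T[:3,:3]@d
def onz(s,u,v,z):
    o,d=ray(s,u,v); return o+d*(z-o[2])/d[2]
def proj(s,p):
    f=s['pixels'].shape[0]/2/np.tan(np.radians(s['fov_y'])/2)
    T=s['cam_to_world']; c=T[:3,:3].T@(np.array(p)-T[:3,3]); x,y,z=c[0],-c[1],-c[2]
    if s['name']=='wrist':
        r=np.hypot(x,y); t=np.arctan2(r,z); return s['cx']+f*t*x/r, s['cy']+f*t*y/r
    return s['cx']+f*x/z, s['cy']+f*y/z
E
python3 - <<'E'
from h import *
for n in ('scene','top','wrist'):
    s=snap(n,n+'0.png'); print(n,s['fov_y'],s['cx'],s['cy'],s['cam_to_world'].round(3).tolist(), [k for k in s])
a=cv2.imread('pics/top0.png');b=cv2.imread('pics/scene0.png')
cv2.imwrite('pics/top0b.png',cv2.resize(a,(800,600),interpolation=cv2.INTER_CUBIC));cv2.imwrite('pics/scene0b.png',cv2.resize(b,(800,600),interpolation=cv2.INTER_CUBIC))
st=monitor.get_state(); print(st)
E
```

```text
pics
scene 45.729313068531496 258.43588741666474 191.89874480394548 [[-0.829, -0.325, 0.455, 1.03], [0.559, -0.507, 0.656, 0.672], [0.018, 0.798, 0.602, 0.657], [0.0, 0.0, 0.0, 1.0]] ['pixels', 'fov_y', 'cx', 'cy', 'cam_to_world', 'name']
top 47.323134714245825 255.15467464623188 190.97340888227606 [[0.029, 0.977, -0.212, 0.335], [-1.0, 0.027, -0.012, 0.043], [-0.006, 0.212, 0.977, 1.193], [0.0, 0.0, 0.0, 1.0]] ['pixels', 'fov_y', 'cx', 'cy', 'cam_to_world', 'name']
wrist 65.70646984690485 256.51671198584256 190.58872550738116 [[0.389, -0.884, -0.257, 0.187], [0.921, 0.373, 0.111, 0.654], [-0.002, -0.28, 0.96, 0.384], [0.0, 0.0, 0.0, 1.0]] ['pixels', 'fov_y', 'cx', 'cy', 'cam_to_world', 'name']
{'time': 0.15, 'joints': array([-1.32049976,  0.42657232,  0.07386787,  1.60642378, -0.0341058 ,
        1.11076162, -0.06709735]), 'joint_vel': array([ 0.00038739, -0.00137355, -0.00031152, -0.00164891,  0.00171775,
        0.00214147, -0.00025954]), 'joint_efforts': array([ 3.59179372e-03, -9.36286998e+01,  3.66926126e+00, -4.54426861e+01,
       -4.87083534e-02,  1.78818422e-02,  4.38231416e-05]), 'ee_pos': array([0.26264306, 0.62149728, 0.22996347]), 'tcp_rot': array([[-9.21124071e-01,  3.89269000e-01, -3.00715938e-04],
       [ 3.89269112e-01,  9.21123677e-01, -8.54332465e-04],
       [-5.55685740e-05, -9.04005625e-04, -9.99999590e-01]]), 'contact_force': array([-0.66000324, -0.26081428, -0.24469665]), 'ft_torque': array([0.03823132, 0.03131394, 0.00029071]), 'gripper_force': 0.0, 'width': 0.09418292483104349}
```

View pics/top0b.png

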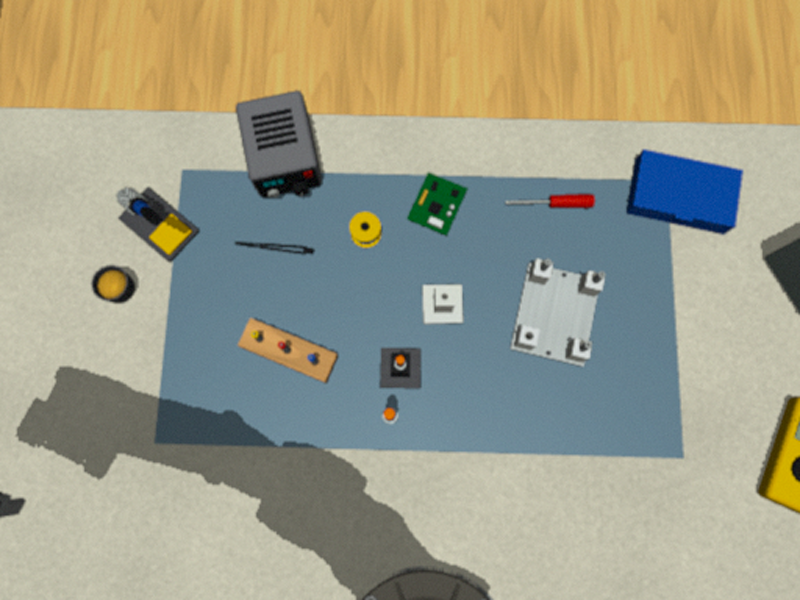

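View pics/scene0b.png

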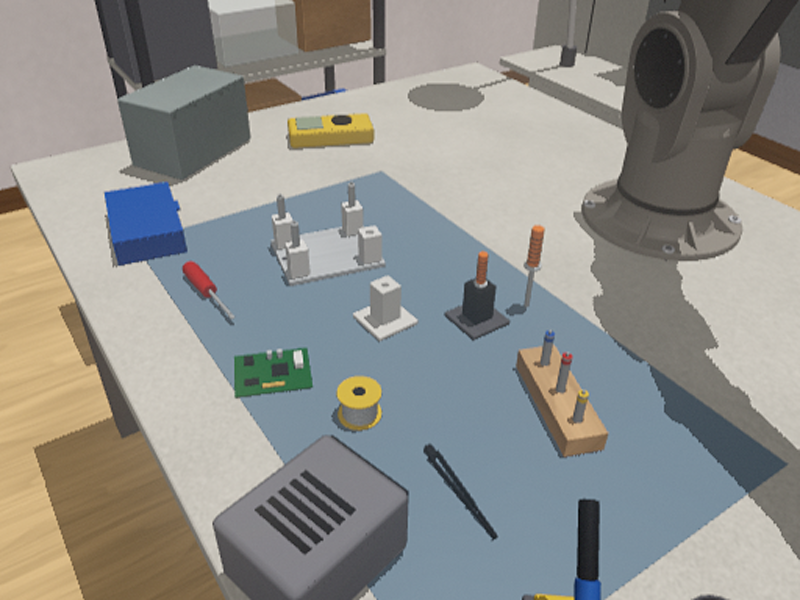

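The top view shows the black stand with its rod at (400,365), a loose taller rod at (390,413), the rack with yellow, red and blue pins at (258,335), (285,346) and (313,357), and the board rest. The empty column is at (527,337). The scene view agrees: the empty column is at (370,240) and the rod in the stand has the smaller handle.

```bash
python3 - <<'E'
from h import *
t=np.load('pics/top0.png.npy',allow_pickle=True).item(); s=np.load('pics/scene0.png.npy',allow_pickle=True).item()
def blobs(im,lo,hi,mn=4):
    h=cv2.cvtColor(im['pixels'],cv2.COLOR_RGB2HSV); m=cv2.inRange(h,lo,hi)
    n,_,st,c=cv2.connectedComponentsWithStats(m); return [(c[i].round(1),st[i].tolist()) for i in range(1,n) if st[i][4]>=mn]
R={'orange':((6,160,120),(16,255,255)),'yellow':((24,150,100),(33,255,255)),'red':((0,170,80),(3,255,255)),'blue':((105,150,80),(120,255,255))}
for k,(a,b) in R.items():
    for im in (t,s):
        print(k,im['name'],[(c.tolist(),q) for c,q in blobs(im,a,b) if 4<=q[4]<400])
# rest columns/stand in top, guesses (800px -> 512)
for n,(u,v),z in [('stand',(400,358),.118),('bigrod',(390,413),.12),('y',(258,335),.074),('r',(285,346),.085),('b',(313,357),.08),('sock',(528,337),.06)]:
    print(n,onz(t,u/1.5625,v/1.5625,z).round(3))
a=t['pixels'][165:240,315:395]; c=s['pixels'][110:290,160:400]
A=cv2.resize(a,(640,600),interpolation=cv2.INTER_CUBIC)
cv2.imwrite('pics/c1.png',A[:,:,::-1]); cv2.imwrite('pics/c2.png',cv2.resize(c,(800,600),interpolation=cv2.INTER_CUBIC)[:,:,::-1])
E
```

```text
orange top [([180.2, 218.5], [178, 218, 5, 2, 6]), ([178.5, 222.0], [177, 221, 4, 3, 4]), ([255.7, 229.7], [253, 227, 6, 6, 26]), ([248.9, 264.5], [246, 261, 7, 8, 43])]
orange scene [([343.9, 146.1], [341, 145, 7, 3, 16]), ([309.0, 162.5], [307, 162, 5, 2, 10])]
yellow top [([272.2, 122.0], [271, 121, 3, 3, 4]), ([268.9, 127.0], [268, 124, 3, 7, 7]), ([108.4, 149.5], [96, 137, 26, 26, 366]), ([233.4, 146.4], [224, 136, 20, 22, 335]), ([163.0, 213.8], [161, 212, 5, 5, 17])]
yellow scene [([215.0, 79.5], [185, 73, 53, 13, 241]), ([229.3, 250.9], [216, 242, 27, 19, 359]), ([241.2, 265.6], [239, 260, 4, 12, 13]), ([356.6, 382.3], [349, 381, 18, 3, 40])]
red top [([196.8, 110.0], [194, 109, 6, 3, 12]), ([365.7, 128.2], [352, 125, 28, 8, 191]), ([180.8, 221.2], [180, 220, 2, 3, 4])]
red scene [([122.9, 169.8], [119, 168, 8, 6, 18]), ([129.5, 176.0], [129, 175, 2, 3, 4])]
blue top [([88.4, 131.9], [85, 128, 9, 10, 44]), ([411.5, 137.8], [410, 137, 4, 2, 4]), ([425.5, 140.8], [424, 140, 4, 2, 4]), ([199.8, 229.2], [199, 228, 3, 3, 6])]
blue scene [([105.5, 153.5], [104, 153, 4, 2, 4]), ([351.9, 213.3], [350, 212, 5, 3, 7]), ([375.7, 377.1], [368, 370, 16, 14, 197])]
stand [0.472 0.051 0.118]
bigrod [0.386 0.064 0.12 ]
y [0.509 0.288 0.074]
r [0.491 0.24  0.085]
b [0.475 0.194 0.08 ]
sock [ 0.521 -0.161  0.06 ]
```

View pics/c1.png

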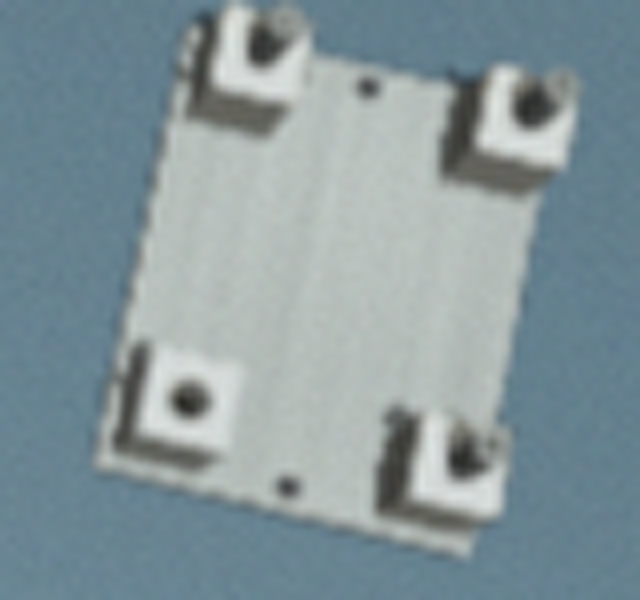

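The crop confirms the empty socket at crop (190,398), which is full-picture pixel (338.3,214.3). The other three columns carry pins. Next I move over the stand and look with the wrist camera.

Call:
drive_tool(
  moves=[
    [[0.4, -41.4, -44.4, 0, -0.4], [0.4, -41.4, -44.4, 0, -0.4], [0.4, -41.4, -44.4, 0, -0.4], [0.4, -41.4, -44.4, 0, -0.4], [0.4, -41.4, -44.4, 0, -0.4], [0.4, -41.4, -44.4, 0, -0.4], [0.4, -41.4, -44.4, 0, -0.4], [0.4, -41.4, -44.4, 0, -0.4], [0.4, -41.4, -44.4, 0, -0.4], [0.4, -41.4, -44.4, 0, -0.4], [0.4, -41.4, -44.4, 0, -0.4], [0.4, -41.4, -44.4, 0, -0.4], [0.4, -41.4, -44.4, 0, -0.4], [0.4, -41.4, -44.4, 0, -0.4], [0.4, -41.4, -44.4, 0, -0.4], [0.4, -41.4, -44.4, 0, -0.4]],
  ],
  grip_force=15,
)

```text
time: 1.75
ee_pos: [0.4709, 0.0531, 0.2304]
tcp_rot: [[-1.0, -0.002, -0.0], [-0.002, 1.0, 0.0], [0.0, 0.0, -1.0]]
contact_force: [-0.4, 0.6, 0.4]
width: 0.0565
gripper_force: 0.0
```

```bash
python3 - <<'E'
from h import *
w=snap('wrist','w1.png'); st=monitor.get_state(); print(st['time'],st['ee_pos'],st['tcp_rot'].round(4).tolist(),st['width'],st['contact_force'],st['joints'].round(2))
cv2.imwrite('pics/w1b.png',cv2.resize(w['pixels'],(800,600),interpolation=cv2.INTER_CUBIC)[:,:,::-1])
p=st['ee_pos']
print([proj(w,[p[0],p[1],z]) for z in (.066,.118)])
s=np.load('pics/scene0.png.npy',allow_pickle=True).item()
print(onz(s,309,160.5,.118),onz(s,344,145,.15))
E
```

```text
1.8 [0.47089835 0.05296597 0.23042419] [[-1.0, -0.0024, -0.0003], [-0.0024, 1.0, 0.0001], [0.0003, 0.0001, -1.0]] 0.05648207290058913 [-0.28350329  0.23825284 -0.27963413] [-0.59  0.09  0.37  2.06 -0.04  1.    1.37]
[(np.float64(255.87551257309983), np.float64(181.20507002068828)), (np.float64(255.71755405149767), np.float64(195.00298917124695))]
[0.46560463 0.0491947  0.118     ] [0.39628875 0.07904615 0.15      ]
```

View pics/w1b.png

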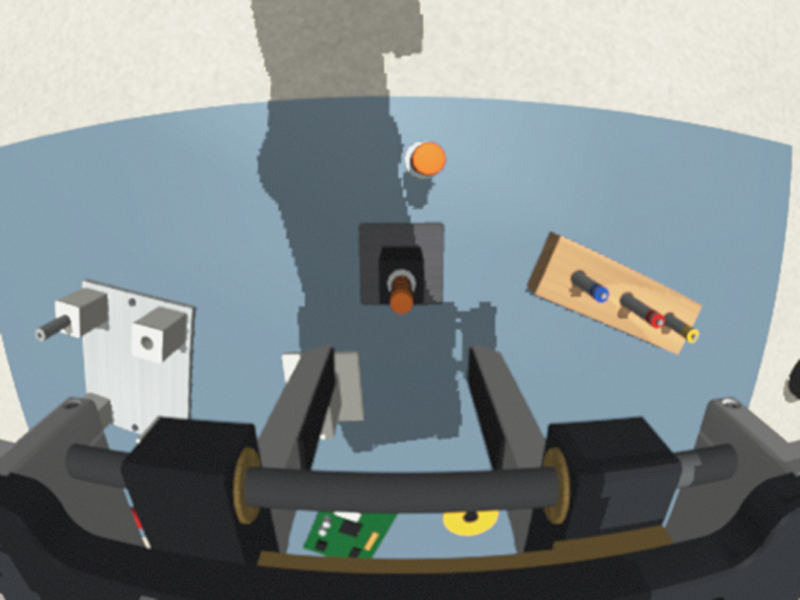

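The wrist view shows the rod top at (401,301), the loose big rod at (428,158), the socket mouth at (147,343), and the blue, red and yellow pin tops at (602,294), (659,320) and (693,335). I'll compute their positions.

```bash
python3 - <<'E'
from h import *
w=np.load('pics/w1.png.npy',allow_pickle=True).item()
t=np.load('pics/top0.png.npy',allow_pickle=True).item()
k=1/1.5625
for n,(u,v),z in [('rod',(401,301),.118),('flangectr',(401,284),.07),('big',(428,158),.16),('sock',(147,343),.06),('blue',(601,294),.081),('red',(658,320),.088),('yel',(693,335),.074)]:
    print(n,onz(w,u*k-.2,v*k-.2,z).round(4))
h=cv2.cvtColor(w['pixels'],cv2.COLOR_RGB2HSV)
m=cv2.inRange(h,(4,150,60),(18,255,255)); n,_,s,c=cv2.connectedComponentsWithStats(m)
print([(c[i].round(1).tolist(),s[i].tolist()) for i in range(1,n) if s[i][4]>20])
print('socktop',onz(t,338.3,214.3,.06).round(4))
for n,(u,v),z in [('rod',(255.7,229.7),.118),('y',(163,213.8),.072),('r',(180.8,221.2),.086),('b',(199.8,229.2),.079)]: print(n,onz(t,u,v,z).round(4))
E
```

```text
rod [0.4684 0.0536 0.118 ]
flangectr [0.4703 0.0536 0.07  ]
big [0.3847 0.0664 0.16  ]
sock [ 0.5233 -0.1598  0.06  ]
blue [0.4739 0.1985 0.081 ]
red [0.4921 0.2476 0.088 ]
yel [0.5107 0.2959 0.074 ]
[([273.8, 101.5], [264, 92, 21, 20, 326]), ([256.5, 189.4], [249, 177, 16, 24, 255])]
socktop [ 0.5244 -0.1624  0.06  ]
rod [0.4706 0.0518 0.118 ]
y [0.511  0.2936 0.072 ]
r [0.491  0.2436 0.086 ]
b [0.4728 0.195  0.079 ]
```

Call:
drive_tool(
  moves=[
    [[0.4, 0.2, 0.03, 3, 0], [0.4, 0.2, 0.03, 6, 0], [0.4, 0.2, 0.03, 9, 0], [0.4, 0.2, 0.03, 11, 0], [0.4, 0.2, 0.03, 12.4, 0], [0.4, 0.2, 0.03, 12.9, 0], [0.4, 0.2, 0.03, 12.9, 0], [1, 0.2, 0.03, 12.9, 0], [1, 0.2, 0.03, 12.9, 0], [1, 0.2, 0.03, 12.9, 0], [1, 0.2, 0.03, 12.9, 0], [1, 0.2, 0.03, 12.9, 0], [1, 0.2, 0.03, 12.9, 0], [1, 0.2, 0.03, 12.9, 0]],
  ],
  grip_force=15,
)

```text
time: 3.2
ee_pos: [0.4693, 0.0519, 0.1016]
tcp_rot: [[-1.0, -0.0, 0.0], [-0.0, 1.0, 0.0], [-0.0, 0.0, -1.0]]
contact_force: [-0.8, 0.0, 2.4]
width: 0.0138
gripper_force: 15.0
```

```bash
python3 - <<'E'
from h import *
w=snap('wrist','w2.png'); st=monitor.get_state(); print(st['time'],st['ee_pos'],st['width'],st['gripper_force'],st['contact_force'])
cv2.imwrite('pics/w2b.png',cv2.resize(w['pixels'],(800,600),interpolation=cv2.INTER_CUBIC)[:,:,::-1])
p=st['ee_pos']
print([proj(w,[p[0],p[1],z]) for z in (.066,.07,.118)])
h=cv2.cvtColor(w['pixels'],cv2.COLOR_RGB2HSV)
m=cv2.inRange(h,(4,150,60),(18,255,255)); n,_,s,c=cv2.connectedComponentsWithStats(m)
print([(c[i].round(1).tolist(),s[i].tolist()) for i in range(1,n) if s[i][4]>20])
E
```

```text
3.25 [0.46930556 0.05189887 0.10155519] 0.013354944645910503 14.999816715717316 [-1.34321787  1.08347168  3.80085741]
[(np.float64(255.48636325986493), np.float64(227.40585038268512)), (np.float64(255.4623731326492), np.float64(229.72478320502884)), (np.float64(255.09373433693418), np.float64(265.68614133683906))]
[([294.4, 99.6], [272, 79, 45, 42, 1498]), ([256.5, 251.1], [244, 224, 26, 52, 1076])]
```

View pics/w2b.png

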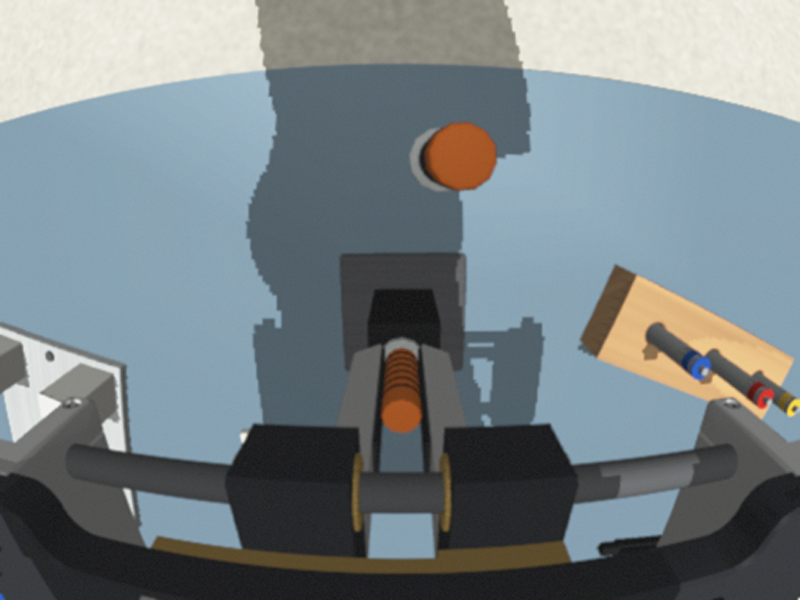

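Grip is good: width is 13.4 mm and the handle is centred between the pads. Lifting.

Call:
drive_tool(
  moves=[
    [[1, 0, 0, -0.5, 0], [1, 0, 0, -1.5, 0], [1, 0, 0, -3, 0], [1, 0, 0, -4.5, 0], [1, 0, 0, -6, 0], [1, 0, 0, -7.5, 0], [1, 0, 0, -9, 0], [1, 0, 0, -10.5, 0], [1, 0, 0, -11, 0], [1, 0, 0, -11, 0], [1, 0, 0, -11, 0]],
  ],
)

```text
time: 4.35
ee_pos: [0.469, 0.0519, 0.2112]
tcp_rot: [[-1.0, -0.0, -0.0], [-0.0, 1.0, -0.0], [0.0, -0.0, -1.0]]
contact_force: [-0.2, 0.8, -1.9]
width: 0.0137
gripper_force: 15.0
```

```bash
python3 - <<'E'
from h import *
w=snap('wrist','w3.png'); st=monitor.get_state(); print(st['time'],st['ee_pos'],st['width'],st['gripper_force'],st['contact_force'],st['ft_torque'])
h=cv2.cvtColor(w['pixels'],cv2.COLOR_RGB2HSV)
m=cv2.inRange(h,(4,150,60),(18,255,255)); n,_,s,c=cv2.connectedComponentsWithStats(m)
print([(c[i].round(1).tolist(),s[i].tolist()) for i in range(1,n) if s[i][4]>20])
p=st['ee_pos']; print([proj(w,[p[0],p[1],p[2]+z]) for z in (.0165,-.0316,-.0916)])
# socket hole in this view, predicted
print(proj(w,[.5238,-.161,.06]))
cv2.imwrite('pics/w3b.png',cv2.resize(w['pixels'][150:350,100:360],(780,600),interpolation=cv2.INTER_CUBIC)[:,:,::-1])
E
```

```text
4.4 [0.46891614 0.05180767 0.21098657] 0.013858279841546578 14.998831450939178 [-0.65925684 -0.15460683 -0.54016768] [ 0.02684995 -0.02227308 -0.01433056]
[([276.5, 103.4], [265, 93, 23, 22, 390]), ([256.5, 251.1], [244, 224, 26, 53, 1086])]
[(np.float64(255.0264872733714), np.float64(265.4615114011373)), (np.float64(255.42020650882418), np.float64(229.52750754161778)), (np.float64(255.7282534774081), np.float64(201.8182890294295))]
(np.float64(87.37605432733679), np.float64(226.92212678382035))
```

Call:
drive_tool(
  moves=[
    [[1, -1, -3, 0, 0], [1, -2, -7, 0, 0], [1, -3, -11, 0, 0], [1, -4, -15, 0, 0], [1, -5, -19, 0, 0], [1, -5.5, -21, 0, 0], [1, -5.5, -21.3, 0, 0], [1, -5.5, -21.3, 0, 0], [1, -5.5, -21.3, 0, 0], [1, -5.5, -21.3, 0, 0]],
  ],
)

```text
time: 5.4
ee_pos: [0.5242, -0.1598, 0.2113]
tcp_rot: [[-1.0, -0.002, -0.0], [-0.002, 1.0, 0.0], [0.0, 0.0, -1.0]]
contact_force: [-0.5, -0.4, -0.1]
width: 0.0139
gripper_force: 15.0
```

```bash
python3 - <<'E'
from h import *
w=snap('wrist','w4.png'); st=monitor.get_state(); print(st['time'],st['ee_pos'],st['width'],st['gripper_force'],st['contact_force'],st['ft_torque'])
p=st['ee_pos']; print([proj(w,[p[0],p[1],p[2]+z]) for z in (.0165,-.0316,-.0916)], proj(w,[p[0],p[1],.06]))
cv2.imwrite('pics/w4b.png',cv2.resize(w['pixels'][150:300,156:356],(800,600),interpolation=cv2.INTER_CUBIC)[:,:,::-1])
E
```

```text
5.45 [ 0.52424978 -0.15998666  0.21143693] 0.013704172226272578 14.999008923768997 [-0.42196431  0.03388444 -0.79650596] [ 0.0474025  -0.01890014 -0.01530598]
[(np.float64(254.86294726134722), np.float64(265.8998054670293)), (np.float64(255.2571038435149), np.float64(229.83538625445385)), (np.float64(255.56651127271058), np.float64(202.03306278697215))] (np.float64(255.76692247021552), np.float64(184.2507363673897))
```

View pics/w4b.png

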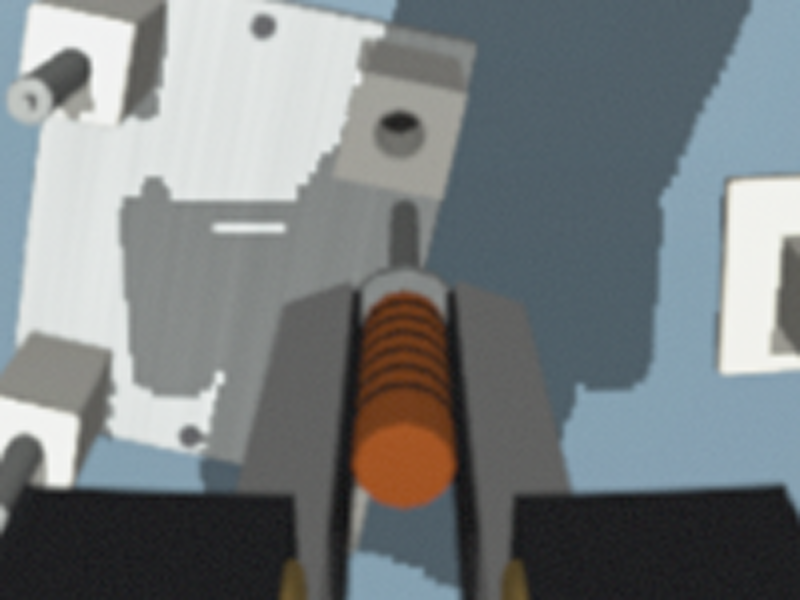

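The crop shows the hole at (400,133), which is pixel (255.6,182.9), and the rod tip at about (404,205). The hole is roughly 1 mm towards -x and -y of the rod axis, so I correct by that and lower to just above the shallowest possible bottom.

Call:
drive_tool(
  moves=[
    [[1, 0.09, -0.1, 1, 0], [1, 0.09, -0.1, 2.5, 0], [1, 0.09, -0.1, 4, 0], [1, 0.09, -0.1, 5, 0], [1, 0.09, -0.1, 5.6, 0], [1, 0.09, -0.1, 6.1, 0], [1, 0.09, -0.1, 6.6, 0], [1, 0.09, -0.1, 7.1, 0], [1, 0.09, -0.1, 7.5, 0], [1, 0.09, -0.1, 7.5, 0], [1, 0.09, -0.1, 7.5, 0]],
  ],
)

```text
time: 6.55
ee_pos: [0.5234, -0.1622, 0.1366]
tcp_rot: [[-1.0, -0.0, -0.0], [-0.0, 1.0, -0.0], [0.0, -0.0, -1.0]]
contact_force: [-0.5, -0.2, -0.5]
width: 0.0135
gripper_force: 15.0
```

```bash
python3 - <<'E'
from h import *
for i in range(6):
    st=monitor.get_state(); print(st['time'],st['ee_pos'].round(4),st['contact_force'].round(2),st['ft_torque'].round(3)); w=snap('wrist')
h=cv2.cvtColor(w['pixels'],cv2.COLOR_RGB2HSV)
m=cv2.inRange(h,(4,150,60),(18,255,255)); n,_,s,c=cv2.connectedComponentsWithStats(m)
print([(c[i].round(1).tolist(),s[i].tolist()) for i in range(1,n) if s[i][4]>20])
E
```

```text
6.55 [ 0.5234 -0.1622  0.1366] [-0.5  -0.2  -0.53] [-0.016  0.005  0.001]
6.6 [ 0.5235 -0.1622  0.1367] [-0.05 -0.3  -0.33] [ 0.029 -0.038  0.   ]
6.65 [ 0.5235 -0.1622  0.1367] [-0.75  0.43 -0.19] [0.021 0.025 0.022]
6.7 [ 0.5235 -0.1621  0.1367] [ 0.3  -0.22 -0.55] [-0.038 -0.023 -0.035]
6.75 [ 0.5235 -0.1621  0.1367] [-0.5   0.21 -0.02] [ 0.05   0.005 -0.015]
6.8 [ 0.5235 -0.1622  0.1367] [ 0.68 -0.33 -0.06] [ 0.04  -0.032  0.019]
[([506.9, 65.8], [502, 58, 10, 17, 134]), ([256.5, 251.0], [243, 224, 27, 53, 1085])]
```

Call:
drive_tool(
  moves=[
    [[1, 0, 0, 0.2, 0], [1, 0, 0, 0.4, 0], [1, 0, 0, 0.45, 0], [1, 0, 0, 0.5, 0], [1, 0, 0, 0.55, 0], [1, 0, 0, 0.6, 0], [1, 0, 0, 0.6, 0]],
  ],
)

```text
time: 7.55
ee_pos: [0.5234, -0.1621, 0.1305]
tcp_rot: [[-1.0, -0.0, -0.0], [-0.0, 1.0, -0.0], [0.0, -0.0, -1.0]]
contact_force: [-0.8, -0.2, -1.3]
width: 0.0137
gripper_force: 15.0
```

Call:
drive_tool(
  moves=[
    [[1, 0, 0, 0.05, 0], [1, 0, 0, 0.1, 0], [1, 0, 0, 0.15, 0], [1, 0, 0, 0.2, 0], [1, 0, 0, 0.2, 0]],
  ],
)

```text
time: 8.05
ee_pos: [0.5233, -0.1621, 0.1284]
tcp_rot: [[-1.0, -0.0, -0.0], [-0.0, 1.0, -0.0], [0.0, -0.0, -1.0]]
contact_force: [0.3, 0.0, -0.5]
width: 0.0136
gripper_force: 15.0
```

```bash
cat > rod.py <<'E'
from h import *
for i in range(3):
    st=monitor.get_state(); print(st['time'],st['ee_pos'].round(4),st['contact_force'].round(2)); w=snap('wrist')
h=cv2.cvtColor(w['pixels'],cv2.COLOR_RGB2HSV)
m=cv2.inRange(h,(4,150,60),(18,255,255)); n,_,s,c=cv2.connectedComponentsWithStats(m)
print([(c[i].round(1).tolist(),s[i].tolist()) for i in range(1,n) if s[i][4]>20])
E
python3 rod.py
```

```text
8.05 [ 0.5233 -0.1621  0.1284] [ 0.32  0.02 -0.47]
8.1 [ 0.5233 -0.1621  0.1285] [-0.22  0.1  -0.4 ]
8.15 [ 0.5234 -0.1621  0.1285] [ 0.14 -1.   -0.7 ]
[([509.7, 65.0], [508, 58, 4, 16, 52]), ([256.5, 251.0], [244, 224, 27, 52, 1079])]
```

No contact at 23 mm depth and no slip, so it isn't the 20 mm socket. Next I feel around 27 mm.

Call:
drive_tool(
  moves=[
    [[1, 0, 0, 0.15, 0], [1, 0, 0, 0.3, 0], [1, 0, 0, 0.34, 0], [1, 0, 0, 0.38, 0], [1, 0, 0, 0.42, 0], [1, 0, 0, 0.42, 0]],
  ],
)

```text
time: 8.8
ee_pos: [0.5235, -0.1622, 0.1245]
tcp_rot: [[-1.0, -0.0, 0.0], [-0.0, 1.0, -0.0], [-0.0, -0.0, -1.0]]
contact_force: [-0.7, -0.3, 4.5]
width: 0.0142
gripper_force: 15.0
```

```bash
python3 rod.py
```

```text
8.8 [ 0.5235 -0.1622  0.1245] [-0.7  -0.29  4.52]
8.85 [ 0.5235 -0.1622  0.1245] [-1.28  0.29  4.14]
8.9 [ 0.5235 -0.1622  0.1245] [-0.01  0.36  4.97]
[([256.5, 250.9], [244, 223, 26, 53, 1088])]
```

Contact at 4.5 N with the tip at z = 33 mm, so the socket is 27 mm deep and needs pin_mid (blue). I hold briefly, raise the rod and return to the stand.

Call:
drive_tool(
  moves=[
    [[1, 0, 0, 0, 0], [1, 0, 0, 0, 0], [1, 0, 0, 0, 0], [1, 0, 0, -1, 0], [1, 0, 0, -3, 0], [1, 0, 0, -5, 0], [1, 0, 0, -7, 0], [1, 0, 0, -8.7, 0], [1, 0.5, 2, -8.7, 0], [1, 1.5, 5.5, -8.7, 0], [1, 2.5, 9.5, -8.7, 0], [1, 3.5, 13.5, -8.7, 0], [1, 4.5, 17.5, -8.7, 0], [1, 5.2, 20.4, -8.7, 0], [1, 5.45, 21.4, -8.7, 0], [1, 5.45, 21.4, -8.7, 0], [1, 5.45, 21.4, -8.7, 0], [1, 5.45, 21.4, -8.7, 0]],
  ],
)

```text
time: 10.75
ee_pos: [0.4691, 0.0505, 0.2114]
tcp_rot: [[-1.0, 0.002, 0.0], [0.002, 1.0, -0.0], [-0.0, -0.0, -1.0]]
contact_force: [0.7, 0.2, -0.8]
width: 0.0136
gripper_force: 15.0
```

```bash
python3 rod.py; python3 - <<'E'
from h import *
w=snap('wrist','w5.png'); st=monitor.get_state();p=st['ee_pos']; print(proj(w,[p[0],p[1],.066]),proj(w,[p[0],p[1],p[2]-.0916]))
a=w['pixels'][150:300,156:356].astype(float); a=np.clip(a*2.2,0,255).astype(np.uint8)
cv2.imwrite('pics/w5b.png',cv2.resize(a,(800,600),interpolation=cv2.INTER_CUBIC)[:,:,::-1])
E
```

```text
10.75 [0.4691 0.0505 0.2114] [ 0.69  0.24 -0.83]
10.8 [0.4691 0.0506 0.2113] [ 0.96 -0.07 -1.38]
10.85 [0.469  0.0508 0.2113] [-0.15  0.28 -0.11]
[([277.7, 103.3], [266, 93, 24, 22, 392]), ([256.5, 251.1], [244, 224, 26, 53, 1083]), ([103.7, 344.1], [98, 343, 14, 5, 21])]
(np.float64(256.1599853328461), np.float64(185.64700261894765)) (np.float64(256.0176132511283), np.float64(201.86891981615975))
```

View pics/w5b.png

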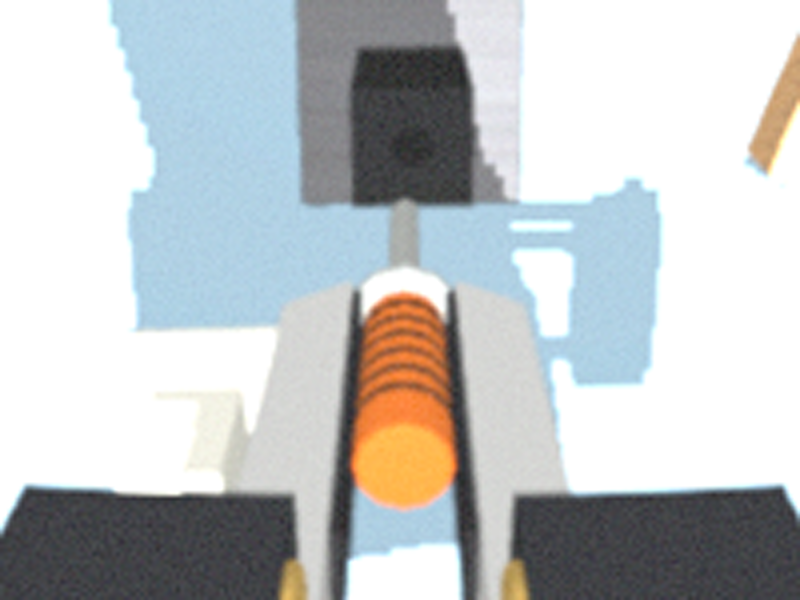

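The crop shows the stand's hole at (412,147) and the rod axis at 404, so the hole is about 2 mm to +y. I correct that and lower partway.

Call:
drive_tool(
  moves=[
    [[1, -0.05, 0.2, 1, 0], [1, -0.05, 0.2, 2.5, 0], [1, -0.05, 0.2, 4, 0], [1, -0.05, 0.2, 4.8, 0], [1, -0.05, 0.2, 5.2, 0], [1, -0.05, 0.2, 5.7, 0], [1, -0.05, 0.2, 6.2, 0], [1, -0.05, 0.2, 6.7, 0], [1, -0.05, 0.2, 7, 0], [1, -0.05, 0.2, 7, 0]],
  ],
)

```text
time: 11.95
ee_pos: [0.4691, 0.0538, 0.1409]
tcp_rot: [[-1.0, -0.0, -0.001], [-0.0, 1.0, -0.0], [0.001, -0.0, -1.0]]
contact_force: [-0.0, 0.4, -0.6]
width: 0.0135
gripper_force: 15.0
```

```bash
python3 rod.py
```

```text
11.95 [0.4691 0.0538 0.1409] [-0.01  0.38 -0.59]
12.0 [0.4693 0.0539 0.1412] [-0.16 -0.38 -1.11]
12.05 [0.4694 0.0539 0.1413] [ 0.86 -0.69 -0.13]
[([281.2, 101.0], [265, 86, 33, 31, 806]), ([256.5, 251.1], [244, 224, 26, 53, 1080])]
```

Call:
drive_tool(
  moves=[
    [[1, 0, 0, 0.8, 0], [1, 0, 0, 1.6, 0], [1, 0, 0, 2.4, 0], [1, 0, 0, 3.1, 0], [1, 0, 0, 3.6, 0], [1, 0, 0, 3.8, 0], [1, 0, 0, 3.9, 0], [1, 0, 0, 3.95, 0], [1, 0, 0, 3.95, 0]],
  ],
)

```text
time: 13.0
ee_pos: [0.4694, 0.0539, 0.1019]
tcp_rot: [[-1.0, -0.0, 0.0], [-0.0, 1.0, 0.0], [-0.0, 0.0, -1.0]]
contact_force: [-0.6, 0.3, -0.8]
width: 0.0136
gripper_force: 15.0
```

```bash
python3 rod.py
```

```text
13.0 [0.4694 0.0539 0.1019] [-0.56  0.29 -0.83]
13.05 [0.4695 0.0539 0.102 ] [-0.32  0.   -0.69]
13.1 [0.4695 0.0539 0.102 ] [-0.59 -0.02 -0.12]
[([289.4, 99.2], [267, 78, 45, 43, 1477]), ([256.5, 251.1], [244, 224, 26, 53, 1083])]
```

Call:
drive_tool(
  moves=[
    [[1, 0, 0, 0.04, 0], [1, 0, 0, 0.04, 0], [0.5, 0, 0, 0.04, 0], [0.5, 0, 0, 0.04, 0], [0.5, 0, 0, 0.04, 0], [0.5, 0, 0, 0.04, 0], [0.5, 0, 0, -1, 0], [0.5, 0, 0, -3, 0], [0.5, 0, 0, -6, 0], [0.5, 0, 0, -9, 0], [0.5, 0, 0, -12, 0], [0.5, 0, 0, -12.8, 0], [0.5, 0, 0, -12.8, 0]],
  ],
)

```text
time: 14.45
ee_pos: [0.4699, 0.054, 0.2312]
tcp_rot: [[-1.0, -0.0, 0.002], [-0.0, 1.0, 0.001], [-0.002, 0.001, -1.0]]
contact_force: [-0.1, 0.4, -0.5]
width: 0.0471
gripper_force: 0.0
```

```bash
python3 - <<'E'
from h import *
w=snap('wrist','w6.png'); st=monitor.get_state();p=st['ee_pos']; print(st['time'],p,st['width'],st['contact_force'])
h=cv2.cvtColor(w['pixels'],cv2.COLOR_RGB2HSV)
for lo,hi in (((4,150,60),(18,255,255)),((105,150,80),(122,255,255)),((0,170,80),(3,255,255)),((24,150,100),(33,255,255))):
    n,_,s,c=cv2.connectedComponentsWithStats(cv2.inRange(h,lo,hi)); print([(c[i].round(1).tolist(),s[i].tolist()) for i in range(1,n) if s[i][4]>8])
print(proj(w,[.469,.0533,.118]))
t=snap('top','t6.png'); h=cv2.cvtColor(t['pixels'],cv2.COLOR_RGB2HSV); n,_,s,c=cv2.connectedComponentsWithStats(cv2.inRange(h,(6,160,60),(16,255,255))); print([(c[i].round(1).tolist(),s[i].tolist()) for i in range(1,n) if s[i][4]>8])
E
```

```text
14.5 [0.46929049 0.0539234  0.22996332] 0.04718646794210627 [ 0.30606162 -1.33653866 -0.25266743]
[([272.2, 102.2], [262, 93, 21, 20, 325]), ([256.3, 189.8], [249, 178, 16, 23, 254])]
[([382.0, 187.5], [379, 184, 8, 9, 36])]
[([418.7, 204.1], [416, 201, 8, 8, 32]), ([93.4, 332.4], [85, 326, 18, 13, 157])]
[([441.0, 213.6], [439, 211, 6, 7, 20]), ([298.8, 334.2], [284, 328, 31, 13, 279])]
(np.float64(254.91215759415996), np.float64(193.4712925931164))
[]
```

The rod is back in the stand: its blob is at (256.3,189.8), as before. Next I move over the blue pin.

Call:
drive_tool(
  moves=[
    [[0.55, -0.1, 3, 1, 0], [0.55, -0.2, 6.5, 2, 0], [0.55, -0.3, 10, 3, 0], [0.55, -0.45, 13.5, 3, 0], [0.55, -0.45, 14.4, 3, 0], [0.55, -0.45, 14.4, 3, 0], [0.55, -0.45, 14.4, 3, 0], [0.55, -0.45, 14.4, 3, 0]],
  ],
)

```text
time: 15.35
ee_pos: [0.4738, 0.1964, 0.1996]
tcp_rot: [[-1.0, 0.002, -0.0], [0.002, 1.0, -0.0], [0.0, -0.0, -1.0]]
contact_force: [0.3, -0.6, 0.2]
width: 0.042
gripper_force: 0.0
```

```bash
python3 - <<'E'
from h import *
snap('wrist');snap('wrist')
w=snap('wrist','w7.png'); st=monitor.get_state();p=st['ee_pos']; print(st['time'],p,st['width'],st['tcp_rot'].round(4).tolist())
h=cv2.cvtColor(w['pixels'],cv2.COLOR_RGB2HSV)
n,_,s,c=cv2.connectedComponentsWithStats(cv2.inRange(h,(105,130,60),(125,255,255))); print([(c[i].round(1).tolist(),s[i].tolist()) for i in range(1,n) if s[i][4]>8])
print(proj(w,[p[0],p[1],.079]),proj(w,[p[0],p[1],.03]))
cv2.imwrite('pics/w7b.png',cv2.resize(w['pixels'][150:300,156:356],(800,600),interpolation=cv2.INTER_CUBIC)[:,:,::-1])
E
```

```text
15.5 [0.4739668  0.19699017 0.19990856] 0.0425396189683308 [[-1.0, 0.0012, 0.0002], [0.0012, 1.0, 0.0001], [-0.0002, 0.0001, -1.0]]
[([259.0, 192.0], [254, 186, 11, 13, 85])]
(np.float64(256.13350230101), np.float64(192.37013408550766)) (np.float64(256.2290996267976), np.float64(179.92763014269042))
```

View pics/w7b.png

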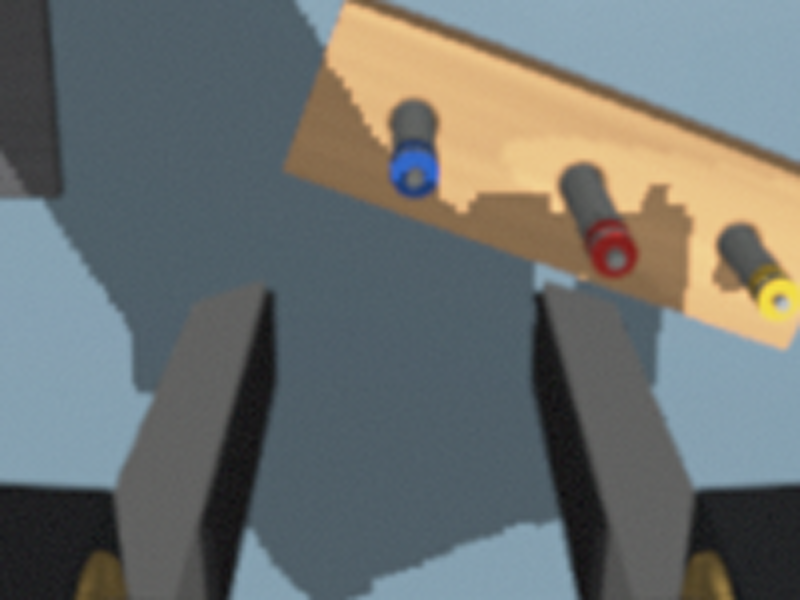

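The blue pin's top is at crop (414,173), about 2.4 mm to +y of the jaw axis. I correct, descend and grip.

Call:
drive_tool(
  moves=[
    [[0.55, -0.05, 0.2, 3, 0], [0.55, -0.05, 0.2, 6, 0], [0.55, -0.05, 0.2, 9, 0], [0.55, -0.05, 0.2, 11, 0], [0.55, -0.05, 0.2, 12.4, 0], [0.55, -0.05, 0.2, 12.9, 0], [0.55, -0.05, 0.2, 12.9, 0], [0.55, -0.05, 0.2, 12.9, 0], [1, -0.05, 0.2, 12.9, 0], [1, -0.05, 0.2, 12.9, 0], [1, -0.05, 0.2, 12.9, 0], [1, -0.05, 0.2, 12.9, 0], [1, -0.05, 0.2, 12.9, 0], [1, -0.05, 0.2, 12.9, 0]],
  ],
  grip_force=15,
)

```text
time: 16.9
ee_pos: [0.4745, 0.2, 0.0709]
tcp_rot: [[-1.0, -0.0, 0.0], [-0.0, 1.0, 0.0], [-0.0, 0.0, -1.0]]
contact_force: [-0.5, 1.2, 1.7]
width: 0.0117
gripper_force: 15.0
```

```bash
cat > pin.py <<'E'
from h import *
import sys
for i in range(2):
    w=snap('wrist',sys.argv[1]); st=monitor.get_state(); print(st['time'],st['ee_pos'].round(4),st['contact_force'].round(2),st['width'].round(4))
h=cv2.cvtColor(w['pixels'],cv2.COLOR_RGB2HSV)
n,_,s,c=cv2.connectedComponentsWithStats(cv2.inRange(h,(105,130,40),(125,255,255))); print([(c[i].round(1).tolist(),s[i].tolist()) for i in range(1,n) if s[i][4]>20])
p=st['ee_pos']; print(proj(w,[p[0],p[1],p[2]+.008]))
E
python3 pin.py w8.png
```

```text
Traceback (most recent call last):
  File "pin.py", line 4, in <module>
    w=snap('wrist',sys.argv[1]); st=monitor.get_state(); print(st['time'],st['ee_pos'].round(4),st['contact_force'].round(2),st['width'].round(4))
                                                                                                                             ^^^^^^^^^^^^^^^^^
AttributeError: 'float' object has no attribute 'round'
```

Call:
drive_tool(
  moves=[
    [[1, 0, 0, -0.5, 0], [1, 0, 0, -1.5, 0], [1, 0, 0, -4, 0], [1, 0, 0, -7, 0], [1, 0, 0, -10, 0], [1, 0, 0, -13, 0], [1, 0, 0, -14.5, 0], [1, 0, 0, -14.5, 0]],
  ],
)

```text
time: 17.75
ee_pos: [0.4752, 0.2003, 0.2185]
tcp_rot: [[-1.0, 0.0, 0.003], [0.0, 1.0, 0.002], [-0.003, 0.002, -1.0]]
contact_force: [1.0, -0.2, -0.6]
width: 0.0115
gripper_force: 15.0
```

```bash
sed -i "s/st\['width'\].round(4)/round(st['width'],4)/" pin.py; python3 pin.py w8.png
```

```text
17.8 [0.4746 0.2    0.2169] [-0.51 -0.24 -0.86] 0.0114
17.85 [0.4741 0.1998 0.2158] [-0.82  0.21 -1.13] 0.0115
[([256.5, 245.6], [247, 243, 20, 8, 63]), ([256.5, 258.0], [246, 250, 22, 18, 241])]
(np.float64(254.72947031255617), np.float64(256.4133805964621))
```

Call:
drive_tool(
  moves=[
    [[1, -0.3, -2, 0, 0], [1, -0.8, -6, 0, 0], [1, -1.4, -10, 0, 0], [1, -2, -14, 0, 0], [1, -2.5, -18, 0, 0], [1, -3, -22, 0, 0], [1, -3.5, -26, 0, 0], [1, -4, -30, 0, 0], [1, -4.5, -33.5, 0, 0], [1, -4.9, -35.6, 0, 0], [1, -5, -36.1, 0, 0], [1, -5, -36.1, 2, 0], [1, -5, -36.1, 4, 0], [1, -5, -36.1, 6, 0], [1, -5, -36.1, 7, 0], [1, -5, -36.1, 7, 0], [1, -5, -36.1, 7, 0], [1, -5, -36.1, 7, 0], [1, -5, -36.1, 7, 0], [1, -5, -36.1, 7, 0]],
  ],
)

```text
time: 19.85
ee_pos: [0.5247, -0.1611, 0.1463]
tcp_rot: [[-1.0, -0.0, 0.001], [-0.0, 1.0, 0.0], [-0.001, 0.0, -1.0]]
contact_force: [-0.4, 0.6, -0.6]
width: 0.0114
gripper_force: 15.0
```

```bash
python3 pin.py w9.png; python3 - <<'E'
from h import *
w=np.load('pics/w9.png.npy',allow_pickle=True).item(); p=monitor.get_state()['ee_pos']
print(proj(w,[p[0],p[1],.06]),proj(w,[p[0],p[1],p[2]-.0589]))
a=w['pixels'][130:280,156:356]; a=np.clip(a.astype(float)*1.3,0,255).astype(np.uint8)
cv2.imwrite('pics/w9b.png',cv2.resize(a,(800,600),interpolation=cv2.INTER_CUBIC)[:,:,::-1])
E
```

```text
19.9 [ 0.5246 -0.1611  0.1462] [-1.26  0.29 -0.22] 0.0113
19.95 [ 0.5245 -0.1611  0.1461] [-0.09  0.01 -0.68] 0.0113
[([255.9, 245.5], [246, 243, 21, 8, 61]), ([256.8, 257.7], [246, 250, 22, 18, 235]), ([104.5, 338.4], [85, 328, 45, 19, 371])]
(np.float64(255.20626560775165), np.float64(257.87622281172634))
(np.float64(255.7556797806911), np.float64(203.78930442486467)) (np.float64(255.63852798602986), np.float64(215.2085525011404))
```

View pics/w9b.png

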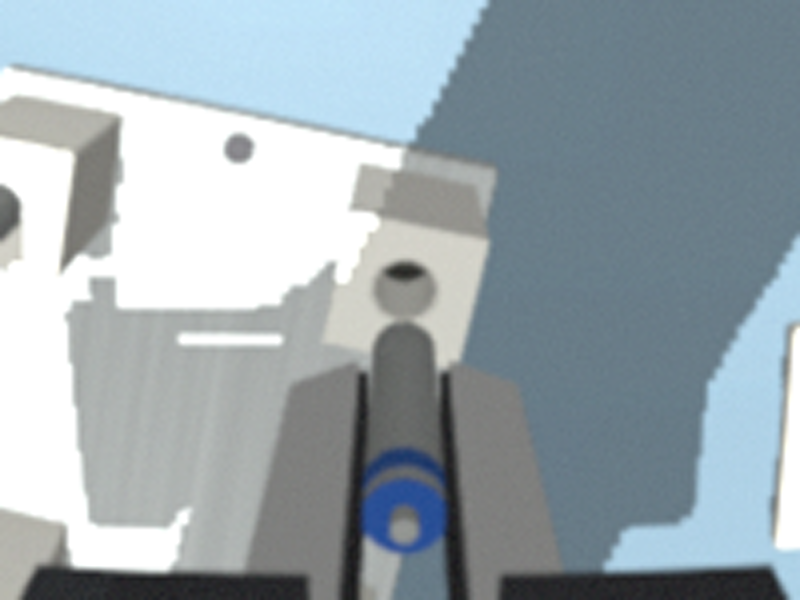

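The hole centre is at crop (405,290) and the pin axis at 404, so y is aligned. Along x I measure the hole and foot edges from the intensity profile.

```bash
python3 - <<'E'
from h import *
w=np.load('pics/w9.png.npy',allow_pickle=True).item(); p=np.array([.5245,-.1611,.1461])
g=w['pixels'].mean(2)
print('v192..216 col255-258:',g[192:217,255:259].mean(1).round().astype(int).tolist())
print('row202 u246..268',g[201:204,246:269].mean(0).round().astype(int).tolist())
print('row225 u246..268',g[224:227,246:269].mean(0).round().astype(int).tolist())
f=p[2]-.0589
for n,dx,z in (('foot-4',-.004,f),('foot-6',-.006,f+.002),('hole-',-.0065,.06),('hole+',.0065,.06)):
    print(n,proj(w,[p[0]+dx,p[1],z])[1])
E
```

```text
v192..216 col255-258: [160, 160, 148, 106, 57, 37, 35, 54, 88, 107, 112, 112, 112, 112, 112, 112, 115, 120, 108, 84, 77, 77, 79, 79, 80]
row202 u246..268 [160, 158, 149, 128, 107, 104, 108, 110, 111, 111, 111, 110, 111, 112, 111, 109, 105, 105, 116, 141, 156, 160, 159]
row225 u246..268 [35, 53, 88, 81, 74, 75, 77, 78, 79, 79, 81, 82, 81, 80, 79, 79, 77, 74, 81, 91, 54, 35, 64]
foot-4 210.3185644499501
foot-6 208.74145674474528
hole- 196.5285047262592
hole+ 210.92085434817463
```

Both rod and pin show the same wrist-camera pitch bias. Measured relative to the pin's foot, the hole lies about 2.8 mm towards -x. I shift by that, lower to just above the mouth and re-check up close.

Call:
drive_tool(
  moves=[
    [[1, 0.14, 0, 0.5, 0], [1, 0.28, 0, 1, 0], [1, 0.28, 0, 1.5, 0], [1, 0.28, 0, 1.9, 0], [1, 0.28, 0, 2.1, 0], [1, 0.28, 0, 2.1, 0], [1, 0.28, 0, 2.1, 0], [1, 0.28, 0, 2.1, 0]],
  ],
)

```text
time: 20.75
ee_pos: [0.5217, -0.1612, 0.1249]
tcp_rot: [[-1.0, -0.0, 0.0], [-0.0, 1.0, -0.0], [-0.0, -0.0, -1.0]]
contact_force: [0.0, 0.6, 0.1]
width: 0.0116
gripper_force: 15.0
```

```bash
python3 pin.py w10.png; python3 - <<'E'
from h import *
w=np.load('pics/w10.png.npy',allow_pickle=True).item(); p=monitor.get_state()['ee_pos']
g=w['pixels'].mean(2)
print('v195..225 col255-258:',g[195:226,255:259].mean(1).round().astype(int).tolist())
for r in (208,211,228): print('row',r,g[r-1:r+2,244:272].mean(0).round().astype(int).tolist())
f=p[2]-.0589
for n,dx,z in (('foot-6',-.006,f+.002),('hole-',-.0065,.06),('hole+',.0065,.06)):
    print(n,proj(w,[p[0]+dx,p[1],z]))
a=w['pixels'][170:270,186:326]
cv2.imwrite('pics/w10b.png',cv2.resize(a,(784,560),interpolation=cv2.INTER_CUBIC)[:,:,::-1])
E
```

```text
20.8 [ 0.5217 -0.1611  0.1249] [ 0.84 -0.9  -1.45] 0.0114
20.85 [ 0.5217 -0.1611  0.1249] [ 0.   -0.41 -0.09] 0.0116
[([256.3, 245.5], [247, 243, 20, 8, 59]), ([256.7, 257.7], [246, 250, 22, 18, 233])]
(np.float64(255.1901114848228), np.float64(258.0437170619073))
v195..225 col255-258: [118, 136, 156, 160, 161, 160, 160, 161, 160, 161, 158, 135, 82, 41, 40, 60, 74, 79, 78, 79, 80, 80, 82, 82, 82, 82, 82, 81, 81, 81, 82]
row 208 [160, 160, 161, 159, 160, 157, 149, 134, 112, 89, 68, 58, 54, 53, 53, 61, 78, 101, 124, 141, 153, 159, 160, 160, 160, 160, 160, 160]
row 211 [161, 160, 159, 158, 150, 129, 111, 100, 92, 81, 71, 70, 70, 73, 72, 72, 80, 93, 102, 107, 120, 140, 155, 160, 160, 160, 159, 161]
row 228 [92, 59, 32, 49, 83, 80, 74, 76, 77, 79, 79, 81, 82, 81, 82, 81, 80, 80, 77, 76, 81, 89, 53, 30, 58, 92, 98, 98]
foot-6 (np.float64(255.61528020305596), np.float64(208.88769072815313))
hole- (np.float64(255.6542185504989), np.float64(204.79348589731703))
hole+ (np.float64(255.67124804582664), np.float64(220.2510207968904))
```

View pics/w10b.png

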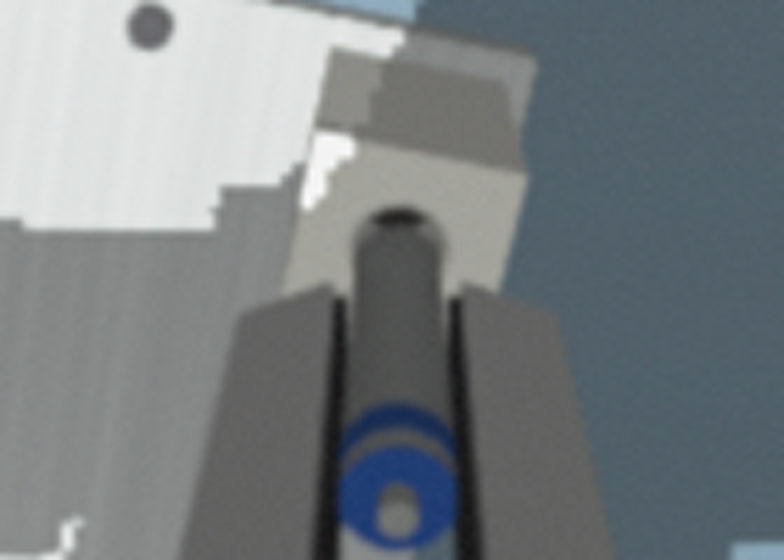

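The pin hides the hole except for a rim gap at crop (399,210): 3.3 px against 4.0 expected when centred. It is therefore within about 0.5 mm, so I nudge it and lower gently into the mouth.

Call:
drive_tool(
  moves=[
    [[1, -0.05, 0.02, 0.1, 0], [1, -0.05, 0.02, 0.3, 0], [1, -0.05, 0.02, 0.5, 0], [1, -0.05, 0.02, 0.65, 0], [1, -0.05, 0.02, 0.75, 0], [1, -0.05, 0.02, 0.8, 0], [1, -0.05, 0.02, 0.8, 0]],
  ],
)

```text
time: 21.55
ee_pos: [0.5221, -0.1609, 0.1167]
tcp_rot: [[-1.0, -0.0, -0.0], [-0.0, 1.0, -0.0], [0.0, -0.0, -1.0]]
contact_force: [-0.3, 0.1, -1.4]
width: 0.0118
gripper_force: 15.0
```

```bash
python3 pin.py w11.png
```

```text
21.6 [ 0.522  -0.1609  0.1168] [ 0.17  0.85 -0.99] 0.0115
21.65 [ 0.5221 -0.1609  0.1168] [ 0.42 -0.4  -0.52] 0.0115
[([256.3, 245.6], [246, 242, 22, 9, 65]), ([256.7, 257.7], [246, 250, 22, 18, 234])]
(np.float64(255.1904073697966), np.float64(258.1023726281944))
```

Call:
drive_tool(
  moves=[
    [[1, 0, 0, 0.05, 0], [1, 0, 0, 0.1, 0], [1, 0, 0, 0.15, 0], [1, 0, 0, 0.2, 0], [1, 0, 0, 0.25, 0], [1, 0, 0, 0.3, 0], [1, 0, 0, 0.3, 0]],
  ],
)

```text
time: 22.35
ee_pos: [0.5221, -0.1609, 0.1138]
tcp_rot: [[-1.0, -0.0, 0.0], [-0.0, 1.0, -0.0], [-0.0, -0.0, -1.0]]
contact_force: [1.5, 0.6, -0.6]
width: 0.0118
gripper_force: 15.0
```

```bash
python3 pin.py w11.png
```

```text
22.4 [ 0.5221 -0.1609  0.1138] [ 2.41  0.42 -1.  ] 0.0116
22.45 [ 0.5221 -0.1609  0.1138] [1.95 0.16 0.22] 0.0114
[([256.4, 245.5], [247, 243, 21, 8, 62]), ([256.7, 257.6], [246, 250, 22, 18, 236])]
(np.float64(255.18381378089956), np.float64(258.0280326259295))
```

It is inside the bore with a slight +x wall force of 2 N. I ease +0.4 mm in x and continue.

Call:
drive_tool(
  moves=[
    [[1, -0.04, 0, 0, 0], [1, -0.04, 0, 0.1, 0], [1, -0.04, 0, 0.2, 0], [1, -0.04, 0, 0.3, 0], [1, -0.04, 0, 0.4, 0], [1, -0.04, 0, 0.5, 0], [1, -0.04, 0, 0.6, 0], [1, -0.04, 0, 0.7, 0], [1, -0.04, 0, 0.7, 0]],
  ],
)

```text
time: 23.35
ee_pos: [0.5224, -0.1609, 0.1066]
tcp_rot: [[-1.0, -0.0, -0.0], [-0.0, 1.0, -0.0], [0.0, -0.0, -1.0]]
contact_force: [-0.4, 0.7, -1.1]
width: 0.0115
gripper_force: 15.0
```

```bash
python3 pin.py w11.png
```

```text
23.4 [ 0.5224 -0.1609  0.1067] [ 0.03  0.24 -0.68] 0.0115
23.45 [ 0.5224 -0.1609  0.1068] [ 0.66  0.24 -0.94] 0.0115
[([256.5, 245.3], [247, 242, 20, 8, 61]), ([256.7, 257.6], [246, 250, 22, 18, 230])]
(np.float64(255.19273730672148), np.float64(258.0748466362207))
```

Call:
drive_tool(
  moves=[
    [[1, 0, 0, 0.1, 0], [1, 0, 0, 0.2, 0], [1, 0, 0, 0.3, 0], [1, 0, 0, 0.4, 0], [1, 0, 0, 0.5, 0], [1, 0, 0, 0.6, 0], [1, 0, 0, 0.7, 0], [1, 0, 0, 0.8, 0], [1, 0, 0, 0.9, 0], [1, 0, 0, 1.0, 0], [1, 0, 0, 1.1, 0], [1, 0, 0, 1.2, 0], [1, 0, 0, 1.2, 0]],
  ],
)

```text
time: 24.75
ee_pos: [0.5225, -0.1609, 0.0947]
tcp_rot: [[-1.0, -0.0, -0.0], [-0.0, 1.0, -0.0], [0.0, -0.0, -1.0]]
contact_force: [0.2, 0.7, -0.8]
width: 0.0115
gripper_force: 15.0
```

```bash
python3 pin.py w11.png
```

```text
24.8 [ 0.5224 -0.1609  0.0948] [0.56 0.05 0.  ] 0.0117
24.85 [ 0.5225 -0.1609  0.0948] [ 0.18 -0.2  -0.92] 0.0115
[([256.3, 245.5], [247, 243, 21, 8, 60]), ([256.6, 257.6], [246, 250, 22, 18, 230])]
(np.float64(255.20009449488347), np.float64(258.0879861327075))
```

Call:
drive_tool(
  moves=[
    [[1, 0, 0, 0.08, 0], [1, 0, 0, 0.16, 0], [1, 0, 0, 0.22, 0], [1, 0, 0, 0.26, 0], [1, 0, 0, 0.3, 0], [1, 0, 0, 0.3, 0]],
  ],
)

```text
time: 25.45
ee_pos: [0.5225, -0.1609, 0.0919]
tcp_rot: [[-1.0, -0.0, 0.0], [-0.0, 1.0, 0.0], [-0.0, 0.0, -1.0]]
contact_force: [-0.8, 0.6, 3.7]
width: 0.0116
gripper_force: 15.0
```

```bash
python3 pin.py w11.png
```

```text
25.5 [ 0.5226 -0.161   0.0919] [-0.31 -0.22  2.97] 0.012
25.55 [ 0.5225 -0.1609  0.0919] [-0.79 -0.44  4.08] 0.0116
[([256.6, 245.7], [246, 243, 22, 8, 63]), ([256.6, 257.6], [246, 250, 22, 18, 229])]
(np.float64(255.2012858717721), np.float64(257.98810958371564))
```

The pin met the bottom at exactly the expected height with about 4 N. I release and retreat upward.

Call:
drive_tool(
  moves=[
    [[0.6, 0, 0, 0, 0], [0.6, 0, 0, 0, 0], [0.6, 0, 0, 0, 0], [0.6, 0, 0, 0, 0], [0.6, 0, 0, -1, 0], [0.6, 0, 0, -3, 0], [0.6, 0, 0, -6, 0], [0.6, 0, 0, -9, 0], [0.6, 0, 0, -12, 0], [0.6, 0, 0, -12, 0], [0.6, 0, 0, -12, 0]],
  ],
)

```text
time: 26.65
ee_pos: [0.5227, -0.1609, 0.2127]
tcp_rot: [[-1.0, -0.0, 0.002], [-0.0, 1.0, 0.0], [-0.002, 0.0, -1.0]]
contact_force: [0.8, 0.3, -0.6]
width: 0.0376
gripper_force: 0.0
```

```bash
python3 - <<'E'
from h import *
s=snap('scene','s12.png'); w=snap('wrist','w12.png'); print(monitor.get_state()['time'],monitor.get_state()['contact_force'].round(2))
a=cv2.resize(s['pixels'][100:300,150:400],(500,400),interpolation=cv2.INTER_CUBIC); b=cv2.resize(w['pixels'][120:240,160:330],(300,212),interpolation=cv2.INTER_CUBIC)
c=np.zeros((400,800,3),np.uint8); c[:,:500]=a; c[:212,500:]=b; cv2.imwrite('pics/f.png',c[:,:,::-1])
E
```

```text
26.75 [-0.03 -0.47 -0.63]
```

View pics/f.png

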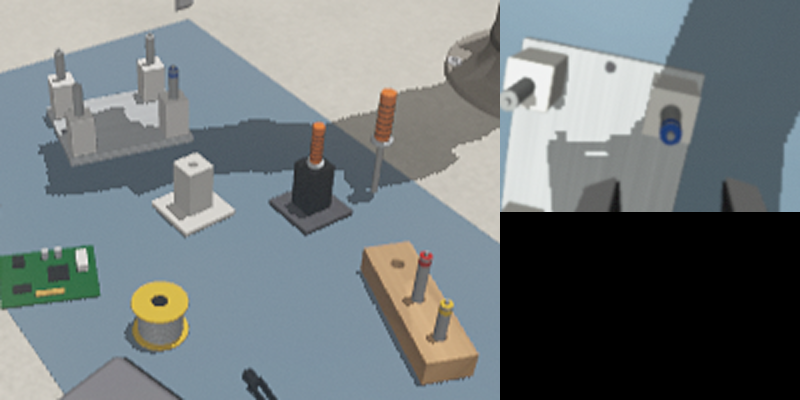

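The blue pin stands in the socket at (173,95), level with the other three. The rod hangs in the black stand at (317,145), and the red and yellow pins are still in the rack. Handing in.

```bash
python3 -c "
from plant import arm; print(arm.hand_in())"
```

```text
the job is handed in; nothing more can be done
None
```

The socket is 27 mm deep, felt with a touch of about 4.5 N. The rod hangs back in its stand, the blue pin (pin_mid) is fully home, and the job was handed in after about 27 s of robot time.

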